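# Push a failed module through the reject bin's self-closing flap

## Task

Scrap the finned power module: with the gripper open, push the reject bin's sprung flap inward with one finger and, while that finger keeps it open, push the module along its lane with the other finger until it drops into the bin, then take the hand away so that the flap swings shut. Only push the module, never lift it or use it to shove the flap, and leave everything else on the deck and bench where it is.

Things in the scene. Friction and masses are not known exactly. Their poses are not given: they have to be found in the camera images.
- reject_bin: Grey sheet-metal bin fixed to the bench. Origin: bench level, in the shut flap's plane, on the lane's centre line; x along the lane into the bin, y left, z up. In this bin frame (mm, used below): level deck 60 high over x -160 to 30, y -115 to 115, ending at a drop edge at x = 30. Behind it the open well, x 30 to 195, y -110 to 110, floor 10 high; walls up to z = 110.
- mouth (a point): Middle of the lane at deck level in the flap's plane (bin frame x 0, y 0, z 60). The mouth is the gap, y -34 to 81, between two front jambs (x -4 to 4, up to z = 110); nothing spans it above. The bin's side walls, inner faces y -110 and 110, run back from it.
- lane (a point): Point on the lane's centre line at deck level (bin frame x -80, y 0, z 60). Two aluminium guide rails, 6 thick and 8 high, run along the deck from x = -155 to -8, inner faces at y = -23 and 23.
- hood (a point): Middle of the front edge of the bin's rear hood (bin frame x 135, y 0, z 112): a sheet at z 110 to 114 over x 135 to 200, full width.
- flap (a joint): Upright aluminium flap 4 thick, 104 long, 44 high (bin frame z 64 to 108) that shuts the mouth. Swings about a vertical hinge at the mouth's left end, only inward: rad, 0 shut, 1.5 the stop; its free edge goes to +x and then left. A spring shuts it when let go: 0.12 N m shut to 0.27 N m fully open, lightly damped. Beyond about 1.1 it is clear of the lane.
- flap_hinge (a point): Point on the flap's hinge axis, half-way up the flap (bin frame x 0, y 75, z 85 mm).
- flap_edge (a point): Middle of the flap's free vertical edge (104 mm from the hinge axis); at y = -29 mm in the bin's frame when shut.
- module_center (a point): Centre of the failed power module, half-way up: a black block with an aluminium heat sink of upright fins on top, 40 long (x, along the lane), 38 wide (y), 30 high, 65 to 125 g, loose on the deck between the guide rails in front of the flap, square to the lane within a few degrees.
- relay: Leave alone: plain black block 34 x 34 x 22 mm with a small metal knob on top (30 mm high in all), on the deck right of the lane. Origin: centre of its underside.
- reel: Leave alone: small aluminium reel, 34 mm across and 28 high, upright on the deck left of the lane. Origin: centre of its underside.
- flux: Leave alone: white bottle, 38 mm across, 85 high, on the bench to the left. Origin: centre of its underside.
- mug: Leave alone: white mug, 76 mm across, 90 high, on the bench to the left. Origin: centre of its underside.
- driver: Leave alone: screwdriver lying on the bench to the right. Origin: underside, mid-length.
- pliers: Leave alone: small pliers with black grips lying on the bench to the right. Origin: underside, near the pivot.
- parts_tray: Leave alone: black divided tray 110 x 150 x 30 mm on the bench to the right. Origin: centre of its underside.
Mind the look-alikes: they are no part of the job. Leave any green look-alike of the part that bears module_center alone.

How it is judged:
By the outcome, as a careful person would: the job done as asked, in the order asked, and still so for the second after the job is handed in, with the robot touching nothing.
It also fails if it takes over 42 s, if anything falls off the work surface, if the arm or the gripper's body presses on something with over 40 N, if the wrist force passes 120 N, or if a joint passes its speed limit or range.

## Robot

A 6-joint arm with a two-finger parallel gripper is mounted at the origin on the work surface. World frame = base frame: x ahead of the robot, y to its left, z up, the work surface at z = 0. Lengths are in m, angles in rad, forces in N, time in s.
With the tool pointing down it reaches from about 0.375 to 0.9 m from the base axis. Payload 3.1 kg.
Tool frame: the origin (TCP) lies at the very end of the fingers, on their centre line; the grasp point (between the pads) lies grasp_offset behind it (grasp_offset is the distance from the TCP to the grasp point, in m); z points along the fingers, x is the direction in which the jaws open and shut, and the axes are right-handed (so a half turn about z gives the same grasp; the last joint's range is limited). The gripper opens to 85 mm and grips with 20 to 120 N. Pads are 22 mm wide; open, the fingers measure 114 mm over their backs; the gripper's body (76 mm by 85 mm) begins 54 mm behind the grasp point. The pads swing forward as they close: fully open they stand 13 mm farther back than shut.
Start: joints at [-1.302, 0.527, 1.433, -0, 1.181, -0.178], TCP at [0.271, -0.563, 0.231] pointing down, gripper open.
Joint ranges: [-3.08, 3.08], [-0.75, 2.2], [0.22, 2.44], [-1.43, 4.57], [0, 2.65], [-2.85, 2.85]. Speed limits (rad/s): [2.79, 2.79, 3.14, 3.14, 3.14, 3.14].

## Interface

Orientations are given as a rotation vector (axis times angle).
In Python, from rig import read_state, capture, calibration, finish_job, grasp_offset gives the robot as it stands.
- The arm moves only by the tool arm_command, never from a script. Its arguments are lists of equal length, an entry for each row: "slide": the shift along the tool's x, y, z in cm, a list of three; "angular": the turn, a rotation vector about the tool's x, y, z in rad, a list of three; "claw": the finger opening in cm, from 0 to 8.54. In form: {"slide": [[dx, dy, dz], ...], "angular": [[ax, ay, az], ...], "claw": [claw, ...]}. A call has 1 to 10 rows; each row is the pose to reach, as a shift and turn from the pose measured when the call began, along the tool's axes at that moment; what a row does not reach only later rows make up. A row lasts 1/12 s, in which the tool goes at most 41.7 mm and 7.16 degrees, less where a joint would pass 70% of its speed; a pose out of reach is approached as far as the arm can. A call with a gripper value outside its range is refused whole. The fingers move at their own pace and stop on an object; the grip force is fixed at half the most. Time passes only in rows, so rows that repeat a pose let the fingers close. It gives the time, the measured TCP pose, the force and the opening at its end, in the units of the state.
- read_state(): the state, without advancing time (a new reading comes with each control period).
- capture(name): name is "scene" or "top"; returns (picture, depth): 400x640x3 uint8, red, green, blue; 400x640 float32, m along the optical axis (not along the pixel's ray), 0 where there is no reading.
- calibration(name): a dict with "fovy" (degrees; the focal length in pixels is half the picture's height over the tangent of half this angle, whatever the lens; pixels are square), "cx", "cy" (the principal point, pixels), "R" (3x3) and "t" (3): a world point X has camera coordinates R X + t. Camera axes: x right, y down, z forward; pixel columns grow to the right and rows downward; lengths in m; the calibration is good to about 2 mm. A picture is of the moment at which its call begins. calibration takes no time and is no camera call.
- finish_job(): hands the job in, once; it reports no verdict.
The state is a dict: "time_s": time; "joints": joint angles; "joint_velocities": joint speeds; "effort": joint torques, N m; "eef_pos": TCP position; "eef_rot": TCP orientation; "force": force on the tool from outside, world axes, zero at the start; "ft_torque": the same for the moment, N m; "grip_width": finger opening in m.
Only numpy, scipy, OpenCV 4.12 (cv2) and the standard library are available. Lean on these libraries where they do the work, as an engineer would, in place of code of your own. Each camera call takes 0.05 s, during which the arm holds its last target.

## Working session

There is one attempt and no reset: what is moved stays moved. The work goes in short steps, Python scripts to look and compute and a tool call to move; the robot and the scene stay as the last step left them, time stands still between calls to the robot, and variables do not carry over. Pictures are saved under pics/ and viewed, and the job is handed in when it is done.

Besides the shell and the picture viewer there is one more tool, called after "Emit:" by a JSON object that holds its "name" and its "arguments". arm_command: Moves the arm, as the interface text tells. Its arguments: {"type":"object","properties":{"slide":{"type":"array","items":{"type":"array","items":{"type":"number"}}},"angular":{"type":"array","items":{"type":"array","items":{"type":"number"}}},"claw":{"type":"array","items":{"type":"number"}}},"required":["slide","angular","claw"]}

```bash
mkdir -p pics; ls; python3 - <<'E'
from rig import *
import cv2,numpy as np
import rig
s=read_state();print(s, grasp_offset)
for n in("scene","top"):
    p,d=capture(n);cv2.imwrite(f"pics/{n}0.png",p[:,:,::-1]);np.save(f"{n}0_d.npy",d);np.save(f"{n}0_p.npy",p);print(n,calibration(n))
E
```

```text
pics
{'time_s': 0.0, 'joints': array([-1.30149874e+00,  5.28489265e-01,  1.43391477e+00,  3.64137905e-05,
        1.18139256e+00, -1.78499889e-01]), 'joint_velocities': array([ 2.79843134e-04,  3.90016240e-04,  1.42179522e-03,  6.81765961e-05,
       -4.07046346e-04,  1.36102069e-03]), 'effort': array([ 8.91307136e-04, -4.42349446e+01, -1.78028226e+01, -1.08931126e-04,
        8.42567504e-03,  1.91061366e-05]), 'eef_pos': array([ 0.27045439, -0.5626544 ,  0.23031546]), 'eef_rot': array([-2.65793384e+00,  1.67197321e+00,  2.51966698e-03]), 'force': array([-0.93994509, -0.17600394, -0.33160597]), 'ft_torque': array([-0.00594563, -0.03179742, -0.01137438]), 'grip_width': 0.08534581394089667} 0.0187
scene {'fovy': 52.990410359067816, 'cx': 323.21620864140414, 'cy': 197.38678942497287, 'R': array([[-0.80203199,  0.59725324,  0.00576573],
       [ 0.35173043,  0.48008531, -0.80361919],
       [-0.48273221, -0.64250032, -0.59511592]]), 't': array([ 0.44076543, -0.10176631,  1.35882831])}
top {'fovy': 43.483677770228894, 'cx': 318.576133187866, 'cy': 187.84931339995632, 'R': array([[ 0.01768578, -0.99983968,  0.00279904],
       [-0.9951297 , -0.01787385, -0.09694025],
       [ 0.09697474, -0.00107094, -0.99528627]]), 't': array([-0.02190664,  0.53449131,  1.50374018])}
```

View pics/scene0.png

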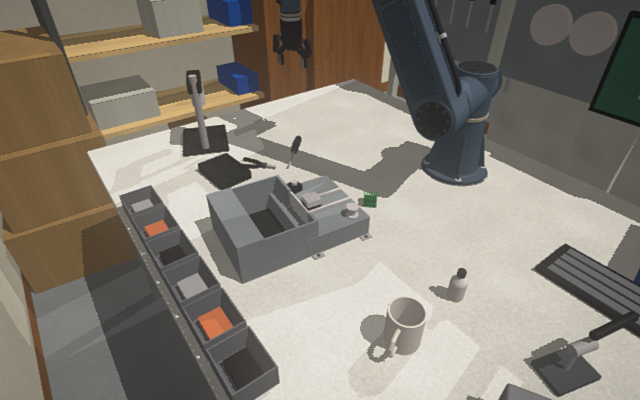

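View pics/top0.png

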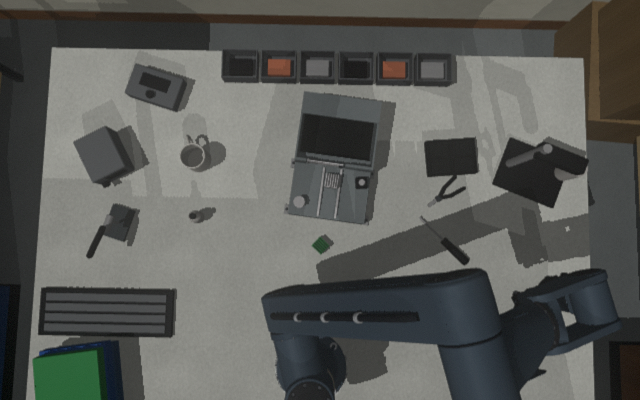

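Scene: bin at about (265,215), module (312,200), green look-alike (370,200) on the bench. Top: module (332,180), relay (362,183), reel (300,202), green look-alike (321,244). I'll enlarge both crops.

```bash
cat > h.py <<'E'
import numpy as np,cv2
from rig import *
def K(n):
    c=calibration(n);f=200/np.tan(np.radians(c['fovy']/2));return f,c
def proj(n,X):
    f,c=K(n);Y=np.atleast_2d(X)@c['R'].T+c['t'];return np.c_[c['cx']+f*Y[:,0]/Y[:,2],c['cy']+f*Y[:,1]/Y[:,2]]
def back(n,u,v,z=None,d=None):
    f,c=K(n);r=np.array([(u-c['cx'])/f,(v-c['cy'])/f,1.]);R=c['R'];o=-R.T@c['t'];w=R.T@r
    if d is None:d=(z-o[2])/w[2]
    return o+d*w
E
python3 - <<'E'
from h import *
p=np.load("top0_p.npy")[:,:,::-1]
cv2.imwrite("pics/topz.png",cv2.resize(p[85:235,275:405],None,fx=5,fy=5,interpolation=cv2.INTER_CUBIC)[:,:])
p=np.load("scene0_p.npy")[:,:,::-1]
cv2.imwrite("pics/scenez.png",cv2.resize(p[165:285,200:385],None,fx=4,fy=4,interpolation=cv2.INTER_CUBIC))
E
```

```text
(no output)
```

View pics/topz.png

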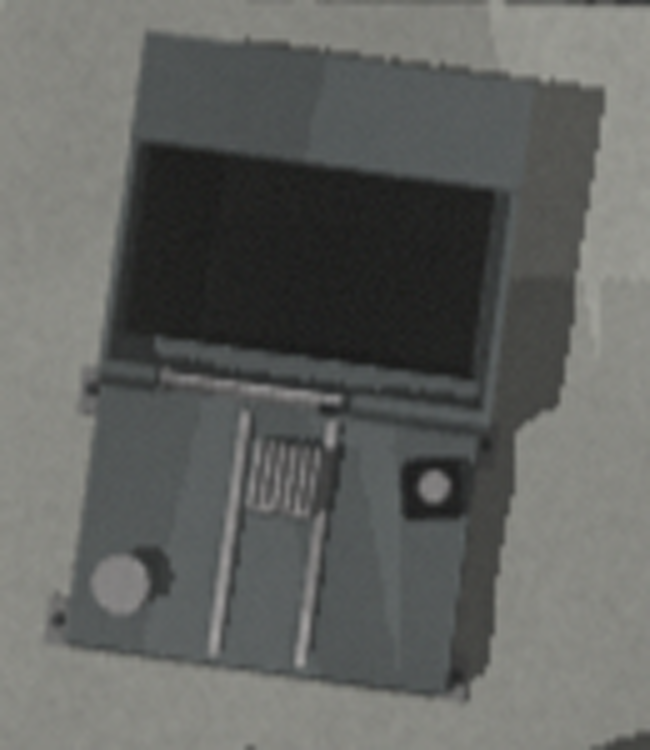

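View pics/scenez.png

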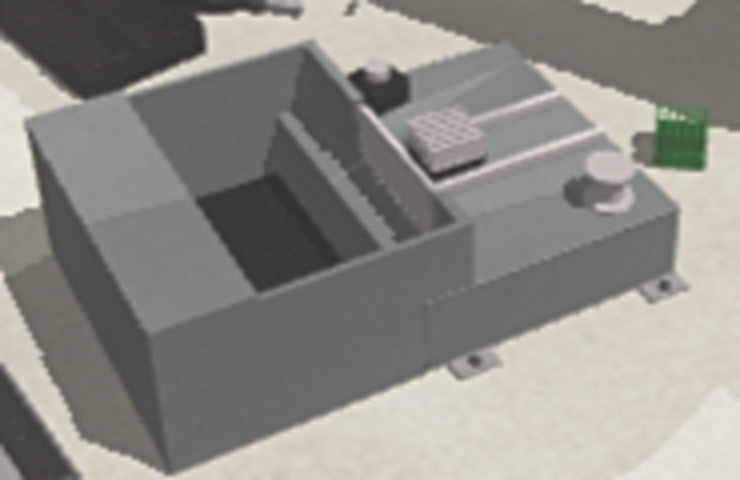

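```bash
cat > fit.py <<'E'
from h import *
from scipy.optimize import least_squares
T=[((-155,26,68),(213,655)),((-8,26,68),(246,412)),((-155,-26,68),(299,665)),((-8,-26,68),(331,424)),((-160,115,60),(66,642)),((-160,-115,60),(447,692)),((0,75,108),(163,377)),((0,-29,108),(342,401))]
S=[((-155,26,68),(602,132)),((-155,-26,68),(557,95)),((-160,115,60),(679,209)),((-160,-115,60),(507,43))]
def B2W(q,P):
    P=np.atleast_2d(P)/1000.;c,s=np.cos(q[2]),np.sin(q[2]);return np.c_[q[0]+c*P[:,0]-s*P[:,1],q[1]+s*P[:,0]+c*P[:,1],P[:,2]]
def res(q,full=False):
    a=np.array([t[1] for t in T],float);a=np.c_[275+(a[:,0]+.5)/5-.5,85+(a[:,1]+.5)/5-.5]
    b=np.array([t[1] for t in S],float);b=np.c_[200+(b[:,0]+.5)/4-.5,165+(b[:,1]+.5)/4-.5]
    r=np.r_[proj("top",B2W(q,[t[0] for t in T]))-a,proj("scene",B2W(q,[t[0] for t in S]))-b]
    return r if full else r.ravel()
if __name__=="__main__":
    o=least_squares(res,[.6,0,0],loss='soft_l1');q=o.x;print(q);print(res(q,True).round(2))
    np.save("q.npy",q)
    c,s=np.cos(q[2]),np.sin(q[2])
    def W2B(X):d=X[:2]-q[:2];return np.array([c*d[0]+s*d[1],-s*d[0]+c*d[1],X[2]])*1000
    # module top corners (z=90)
    for u,v in [(250,440),(322,440),(318,516),(247,508)]:
        print("mod",W2B(back("top",275+(u+.5)/5-.5,85+(v+.5)/5-.5,z=.090)).round(1))
    for u,v in [(408,120),(463,108),(487,137),(427,155)]:
        print("modS",W2B(back("scene",200+(u+.5)/4-.5,165+(v+.5)/4-.5,z=.090)).round(1))
    for n,u,v,z in[("relay knob",433,485,.09),("reel",121,583,.088)]:
        print(n,W2B(back("top",275+(u+.5)/5-.5,85+(v+.5)/5-.5,z=z)).round(1))
    # depth points
    f,cc=K("top")
    d=np.load("top0_d.npy");v,u=np.mgrid[140:235,275:405];dd=d[140:235,275:405]
    cam=np.stack([(u-cc['cx'])/f*dd,(v-cc['cy'])/f*dd,dd],-1).reshape(-1,3)
    W=(cam-cc['t'])@cc['R'];D=W[:,:2]-q[:2];b=np.c_[c*D[:,0]+s*D[:,1],-s*D[:,0]+c*D[:,1],W[:,2]]*1000
    m=(abs(b[:,1])<24)&(b[:,2]>78)&(b[:,0]<-8)&(b[:,0]>-150);print(m.sum(),b[m].min(0),b[m].max(0),b[m].mean(0))
    m=(abs(b[:,1])>40)&(abs(b[:,1])<60)&(b[:,0]<-20)&(b[:,0]>-150);print("deck",np.median(b[m],0))
E
python3 fit.py
```

```text
[ 0.60053315 -0.05315179 -0.11738891]
[[-0.18 -0.43]
 [-0.12 -0.76]
 [ 0.09 -0.05]
 [ 0.19 -0.82]
 [-0.73 -0.09]
 [-0.05  0.38]
 [ 0.29 -0.65]
 [ 0.03 -0.66]
 [ 0.29 -1.2 ]
 [ 1.57 -1.38]
 [ 1.04 -1.03]
 [-0.2  -1.41]]
mod [-29.4  20.7  90. ]
mod [-23.7 -21.1  90. ]
mod [-68.4 -24.7  90. ]
mod [-69.3  17.1  90. ]
modS [-28.3 -20.7  90. ]
modS [-67.1 -14.6  90. ]
modS [-65.   21.9  90. ]
modS [-21.3  19.7  90. ]
relay knob [-41.2 -89.   90. ]
reel [-122.6   84.1   88. ]
95 [-67.20708953 -20.39782614  78.02073396] [-27.79786996  17.54564844  96.16497674] [-48.25196999  -2.42318213  87.17572868]
deck [-85.61470014 -40.08254045  58.83371251]
```

```bash
python3 - <<'E'
from h import *
d=np.load("scene0_d.npy");f,c=K("scene")
v,u=np.mgrid[0:80,260:330];dd=d[0:80,260:330]
cam=np.stack([(u-c['cx'])/f*dd,(v-c['cy'])/f*dd,dd],-1).reshape(-1,3)
W=(cam-c['t'])@c['R'];s=read_state();D=W-s['eef_pos']
a=np.radians(-64.4);x=D[:,0]*np.cos(a)+D[:,1]*np.sin(a);y=D[:,0]*np.sin(a)-D[:,1]*np.cos(a)
m=(dd.ravel()>0)&(abs(x)<.08)&(abs(y)<.06)&(D[:,2]<.15)&(D[:,2]>-.05)
for z0 in np.arange(-.03,.14,.01):
    k=m&(D[:,2]>z0)&(D[:,2]<z0+.01)
    if k.any():print(round(z0,3),k.sum(),'x',(1e3*np.percentile(x[k],[2,50,98])).round(),'y',(1e3*np.percentile(y[k],[2,50,98])).round())
p=np.load("scene0_p.npy")[:,:,::-1]
cv2.imwrite("pics/grip.png",cv2.resize(p[0:80,260:330],None,fx=7,fy=7,interpolation=cv2.INTER_CUBIC))
from scipy.spatial.transform import Rotation as R
print(R.from_rotvec(s['eef_rot']).as_matrix().round(3))
q=np.load("q.npy");c0,s0=np.cos(q[2]),np.sin(q[2])
P=np.array([-.068,.024]);print(q[0]+c0*P[0]-s0*P[1],q[1]+s0*P[0]+c0*P[1])
E
```

```text
0.01 16 x [-52.  43.  47.] y [-13.  -6.  14.]
0.02 31 x [-56. -48.  54.] y [-14.  -4.  13.]
0.03 33 x [-58. -45.  51.] y [-14.  -8.  10.]
0.04 30 x [-58.  41.  55.] y [-14.  -8.   9.]
0.05 40 x [-68.  41.  67.] y [-18.  -8.  11.]
0.06 80 x [-76. -40.  71.] y [-16.  -9.  11.]
0.07 96 x [-73. -29.  70.] y [-19. -10.  15.]
0.08 100 x [-74.  -5.  69.] y [-20. -11.  14.]
0.09 97 x [-71. -15.  69.] y [-21. -12.   7.]
0.1 119 x [-70. -12.  66.] y [-23. -10.   4.]
0.11 108 x [-68. -10.  63.] y [-16.  -9.  11.]
0.12 33 x [-40. -27.  14.] y [-36. -15.   5.]
0.13 66 x [-39. -20.  19.] y [-40. -31.  13.]
[[ 0.433 -0.901 -0.001]
 [-0.901 -0.433  0.002]
 [-0.002 -0.    -1.   ]]
0.5358120079662388 -0.02135284131392176
```

View pics/grip.png

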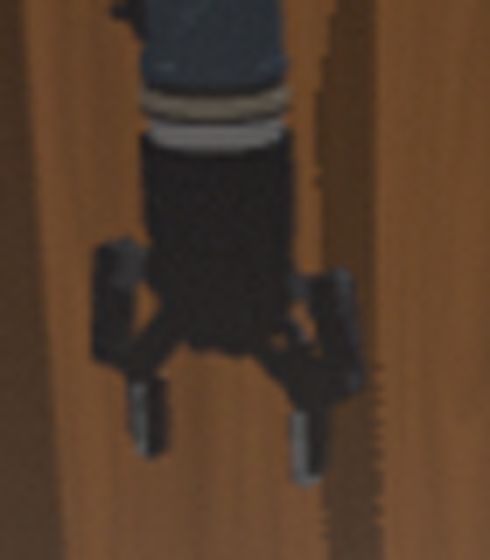

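Choice: the module is the aluminium-finned black block between the rails (top 332,180), at bin (-47, 0). The green block on the bench and the knobbed relay are ruled out. Open fingertips sit about 13 mm above the TCP. I'll now move above the lane and turn the tool so the two fingers stand one ahead of the other.

Emit:
{"name": "arm_command", "arguments": {"slide": [[-1.2, -1.5, 0], [-3.5, -4.4, 0], [-5.8, -7.4, 0], [-8.1, -10.3, 0], [-10.5, -13.3, 0], [-12.8, -16.3, 0], [-15.1, -19.2, 0], [-17.5, -22.2, 0], [-19.8, -25.1, 0], [-22, -28, 0]], "angular": [[0, 0, -0.05], [0, 0, -0.14], [0, 0, -0.23], [0, 0, -0.32], [0, 0, -0.41], [0, 0, -0.5], [0, 0, -0.59], [0, 0, -0.68], [0, 0, -0.77], [0, 0, -0.86]], "claw": [8.54, 8.54, 8.54, 8.54, 8.54, 8.54, 8.54, 8.54, 8.54, 8.54]}}

```text
time_s: 0.93
eef_pos: [0.4277, -0.2411, 0.2307]
eef_rot: [-3.113, 0.405, 0.002]
force: [0.0, 0.5, 0.3]
grip_width: 0.0855
```

```bash
cat > go.py <<'E'
from h import *
from scipy.spatial.transform import Rotation as R
import sys
s=read_state();q=np.load("q.npy");Rm=R.from_rotvec(s['eef_rot']).as_matrix()
b=[float(a) for a in sys.argv[1:5]] # bin x y z mm, phi deg
c,sn=np.cos(q[2]),np.sin(q[2])
W=np.array([q[0]+(c*b[0]-sn*b[1])/1e3,q[1]+(sn*b[0]+c*b[1])/1e3,b[2]/1e3])
a=np.radians(b[3])+q[2]
Rt=np.array([[np.cos(a),np.sin(a),0],[np.sin(a),-np.cos(a),0],[0,0,-1]])
print("slide cm",(Rm.T@(W-s['eef_pos'])*100).round(2),"ang",R.from_matrix(Rm.T@Rt).as_rotvec().round(3))
d=s['eef_pos'][:2]-q[:2];print("bin now",(1e3*(c*d[0]+sn*d[1])).round(1),(1e3*(-sn*d[0]+c*d[1])).round(1),s['eef_pos'][2].round(4),"phi",np.degrees(np.arctan2(Rm[1,0],Rm[0,0])-q[2]).round(1),s['force'].round(1),s['time_s'],s['grip_width'])
E
python3 go.py -68 24 180 25
```

```text
slide cm [  4.84 -23.99   5.12] ang [-0.003  0.001 -0.578]
bin now -149.6 -206.9 0.2307 phi -8.1 [0.  0.5 0.3] 0.9333 0.0855431268444425
```

Emit:
{"name": "arm_command", "arguments": {"slide": [[0.6, -3, 0], [1.2, -6, 0], [1.8, -9, 0.5], [2.4, -12, 1.5], [3.0, -15, 2.5], [3.6, -18, 3.5], [4.2, -21, 4.3], [4.8, -24, 5.1], [4.8, -24, 5.1], [4.8, -24, 5.1]], "angular": [[0, 0, -0.07], [0, 0, -0.14], [0, 0, -0.22], [0, 0, -0.29], [0, 0, -0.36], [0, 0, -0.43], [0, 0, -0.51], [0, 0, -0.578], [0, 0, -0.578], [0, 0, -0.578]], "claw": [8.54, 8.54, 8.54, 8.54, 8.54, 8.54, 8.54, 8.54, 8.54, 8.54]}}

```text
time_s: 1.77
eef_pos: [0.5352, -0.0197, 0.1793]
eef_rot: [-3.098, -0.503, 0.004]
force: [-0.6, -0.0, 0.6]
grip_width: 0.0855
```

```bash
python3 go.py -70 24 64 25; python3 - <<'E'
from h import *
for n,(a,b,c,d) in dict(scene=(100,285,200,400),top=(85,265,255,425)).items():
    p,_=capture(n);cv2.imwrite(f"pics/{n}1.png",cv2.resize(p[a:b,c:d,::-1],None,fx=3.2,fy=3.2,interpolation=cv2.INTER_CUBIC))
E
```

```text
slide cm [-0.15  0.14 11.52] ang [-0.004  0.002  0.003]
bin now -68.8 25.6 0.1793 phi 25.2 [-0.6 -0.   0.6] 1.7667 0.08549334173672973
```

View pics/scene1.png

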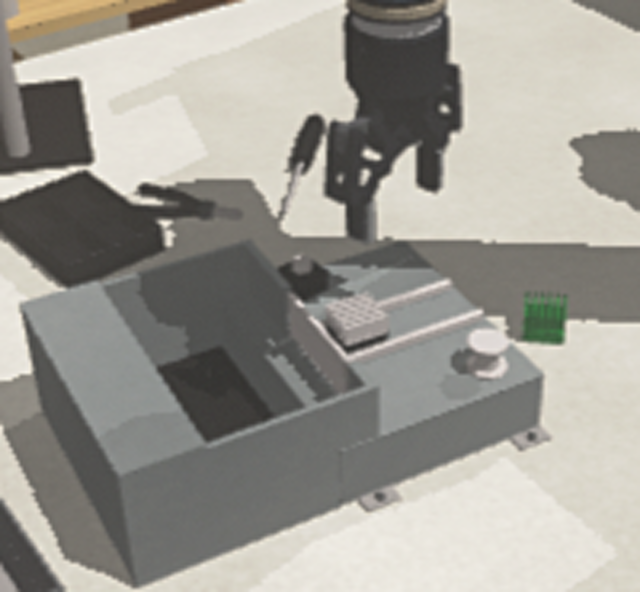

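View pics/top1.png

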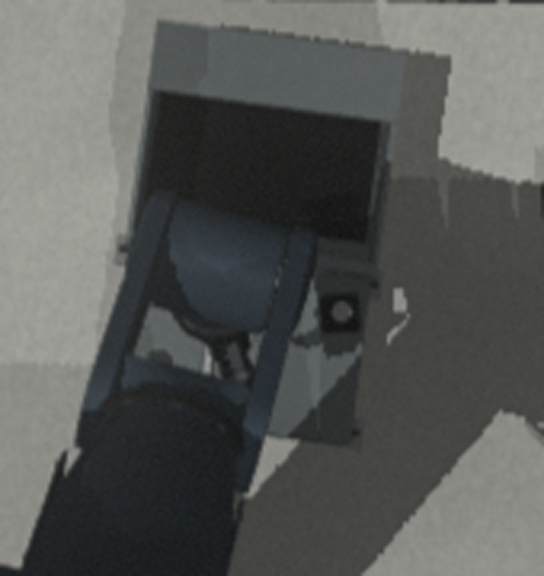

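The hand is above the deck (scene crop, front finger tip at (360,235)) and nothing has moved. I'll descend partway and look.

Emit:
{"name": "arm_command", "arguments": {"slide": [[-0.1, 0.1, 1], [-0.15, 0.14, 3], [-0.15, 0.14, 5], [-0.15, 0.14, 7], [-0.15, 0.14, 8], [-0.15, 0.14, 8]], "angular": [[0, 0, 0], [0, 0, 0], [0, 0, 0], [0, 0, 0], [0, 0, 0], [0, 0, 0]], "claw": [8.54, 8.54, 8.54, 8.54, 8.54, 8.54]}}

```text
time_s: 2.37
eef_pos: [0.5319, -0.0239, 0.0978]
eef_rot: [-3.098, -0.495, 0.01]
force: [0.0, 0.5, -1.1]
grip_width: 0.0856
```

```bash
cat > look.py <<'E'
from h import *
import sys
p,d=capture("scene");np.save("last_d.npy",d);cv2.imwrite(f"pics/{sys.argv[1]}.png",cv2.resize(p[130:270,220:390,::-1],None,fx=4.2,fy=4.2,interpolation=cv2.INTER_CUBIC))
E
python3 look.py s2; python3 go.py -70 24 64 25
```

```text
slide cm [ 0.18 -0.22  3.51] ang [-0.004  0.003 -0.002]
bin now -70.5 21.1 0.0991 phi 24.9 [-0.9 -0.8  0.9] 2.4167 0.08498835729795057
```

View pics/s2.png

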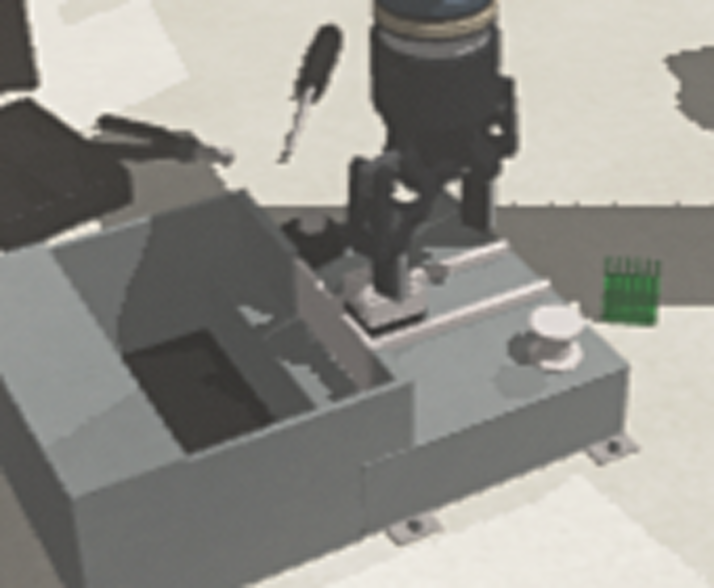

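```bash
python3 - <<'E'
from h import *
from fit import B2W
q=np.load("q.npy")
for P in [(-25,42,111),(-116,0,111),(-25,42,77),(-116,0,77),(-12,34,77)]:
    px=proj("scene",B2W(q,P))[0];print(P,px.round(1),((px-[220,130])*4.2).round())
E
```

```text
(-25, 42, 111) [311.6 201. ] [385. 298.]
(-116, 0, 111) [333.8 182.9] [478. 222.]
(-25, 42, 77) [311.8 211.5] [386. 342.]
(-116, 0, 77) [333.5 193.1] [477. 265.]
(-12, 34, 77) [305.9 211.4] [361. 342.]
```

The measured tips (390,295) and (475,230) match the prediction. Descending to working height.

Emit:
{"name": "arm_command", "arguments": {"slide": [[0.1, -0.1, 1], [0.2, -0.2, 2], [0.2, -0.2, 3], [0.2, -0.2, 3.5], [0.2, -0.2, 3.5]], "angular": [[0, 0, 0], [0, 0, 0], [0, 0, 0], [0, 0, 0], [0, 0, 0]], "claw": [8.54, 8.54, 8.54, 8.54, 8.54]}}

```text
time_s: 2.83
eef_pos: [0.5332, -0.021, 0.0627]
eef_rot: [-3.097, -0.496, 0.01]
force: [0.7, 0.1, -0.1]
grip_width: 0.085
```

```bash
python3 look.py s3; python3 go.py -28 24 62 25
```

```text
slide cm [3.83 1.79 0.1 ] ang [-0.005  0.005 -0.001]
bin now -70.3 24.1 0.0633 phi 24.9 [ 0.3  0.3 -0.1] 2.8833 0.08548749532110213
```

View pics/s3.png

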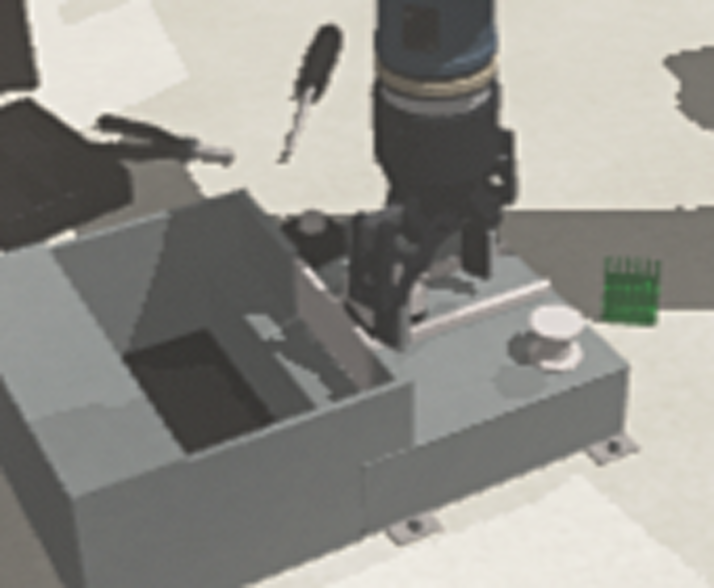

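Both fingers are down: the front tip (395,340) is left of the rail before the flap, and the rear tip (478,270) is in the lane behind the module. Pushing 36 mm along the lane.

Emit:
{"name": "arm_command", "arguments": {"slide": [[0.45, 0.21, 0], [0.91, 0.42, 0], [1.36, 0.63, 0], [1.81, 0.84, 0], [2.27, 1.05, 0], [2.72, 1.26, 0], [3.27, 1.52, 0], [3.27, 1.52, 0]], "angular": [[0, 0, 0], [0, 0, 0], [0, 0, 0], [0, 0, 0], [0, 0, 0], [0, 0, 0], [0, 0, 0], [0, 0, 0]], "claw": [8.54, 8.54, 8.54, 8.54, 8.54, 8.54, 8.54, 8.54]}}

```text
time_s: 3.55
eef_pos: [0.5658, -0.0242, 0.0624]
eef_rot: [-3.094, -0.498, 0.023]
force: [-7.3, 0.6, 2.9]
grip_width: 0.0852
```

```bash
python3 look.py s4; python3 go.py 12 24 62 25
```

```text
slide cm [ 4.51  2.17 -0.04] ang [-0.01   0.013  0.   ]
bin now -38.0 24.6 0.0624 phi 25.0 [-7.8  0.1  2.5] 3.6 0.08547988624464149
```

View pics/s4.png

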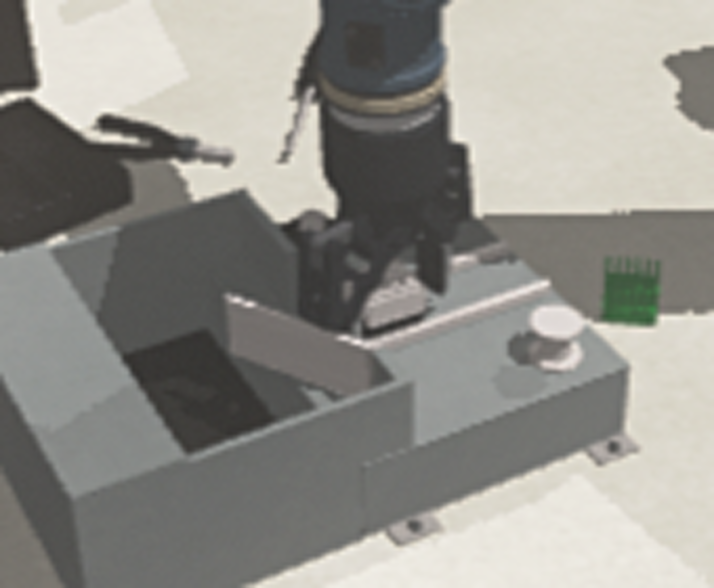

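The flap is open about 0.7 rad (free edge at (228,297)). The module (395,300) is still in front of the rear finger, clear of the flap, with about 8 N on the tool. Continuing.

Emit:
{"name": "arm_command", "arguments": {"slide": [[0.6, 0.29, 0], [1.1, 0.52, 0], [1.6, 0.76, 0], [2.1, 1.0, 0], [2.6, 1.24, 0], [3.1, 1.48, 0], [3.6, 1.72, 0], [3.6, 1.72, 0]], "angular": [[0, 0, 0], [0, 0, 0], [0, 0, 0], [0, 0, 0], [0, 0, 0], [0, 0, 0], [0, 0, 0], [0, 0, 0]], "claw": [8.54, 8.54, 8.54, 8.54, 8.54, 8.54, 8.54, 8.54]}}

```text
time_s: 4.27
eef_pos: [0.6039, -0.03, 0.0611]
eef_rot: [-3.094, -0.499, 0.029]
force: [-3.9, -3.9, -1.2]
grip_width: 0.085
```

```bash
python3 look.py s5; python3 go.py 54 24 62 25
```

```text
slide cm [ 4.85  2.2  -0.19] ang [-0.01   0.017  0.   ]
bin now 0.7 23.4 0.0611 phi 25.0 [-3.1 -2.9 -1.6] 4.3167 0.08527669342089293
```

View pics/s5.png

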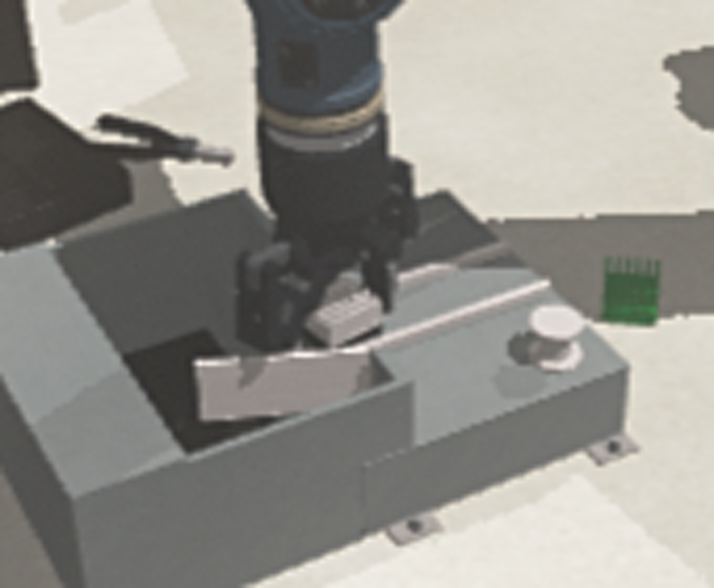

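The flap is open about 1.2 rad (free edge at (197,390)), held by the front finger. The module (345,318) is entering the mouth. Continuing over the drop edge.

Emit:
{"name": "arm_command", "arguments": {"slide": [[0.6, 0.27, -0.05], [1.2, 0.54, -0.1], [1.8, 0.82, -0.2], [2.4, 1.09, -0.2], [3.0, 1.36, -0.2], [3.6, 1.63, -0.2], [3.9, 1.77, -0.2], [3.9, 1.77, -0.2]], "angular": [[0, 0, 0], [0, 0, 0], [0, 0, 0], [0, 0, 0], [0, 0, 0], [0, 0, 0], [0, 0, 0], [0, 0, 0]], "claw": [8.54, 8.54, 8.54, 8.54, 8.54, 8.54, 8.54, 8.54]}}

```text
time_s: 4.98
eef_pos: [0.6484, -0.0349, 0.0624]
eef_rot: [-3.095, -0.498, 0.024]
force: [-0.8, -2.6, -0.7]
grip_width: 0.0853
```

```bash
python3 look.py s6; python3 go.py 54 24 63 25
```

```text
slide cm [ 0.8   0.34 -0.07] ang [-0.008  0.014  0.   ]
bin now 45.3 23.7 0.0624 phi 25.0 [ 0.  -2.6 -1.3] 5.0333 0.08542700986397551
```

View pics/s6.png

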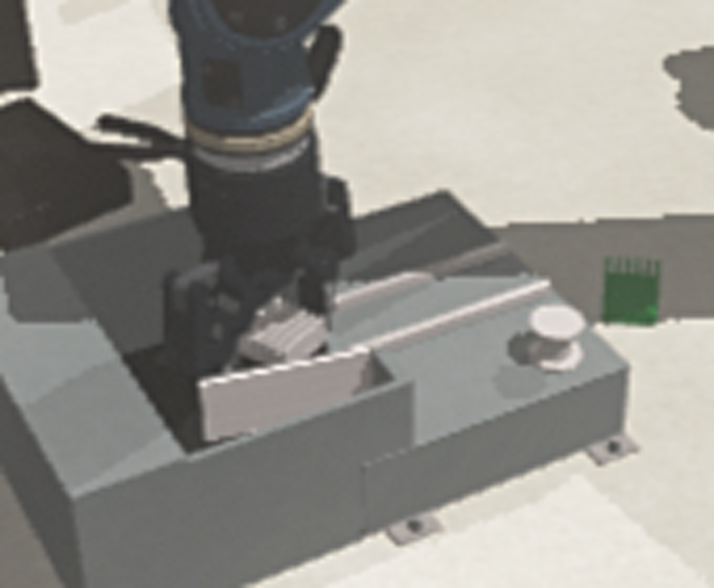

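The module is at the drop edge (285,335) and starting to tip, with the flap still held wide. A few more mm.

Emit:
{"name": "arm_command", "arguments": {"slide": [[0.3, 0.14, -0.1], [0.6, 0.27, -0.2], [0.9, 0.41, -0.2], [1.05, 0.47, -0.2], [1.05, 0.47, -0.2]], "angular": [[0, 0, 0], [0, 0, 0], [0, 0, 0], [0, 0, 0], [0, 0, 0]], "claw": [8.54, 8.54, 8.54, 8.54, 8.54]}}

```text
time_s: 5.45
eef_pos: [0.6607, -0.0362, 0.0645]
eef_rot: [-3.096, -0.498, 0.021]
force: [-1.3, -2.5, 0.2]
grip_width: 0.0855
```

```bash
python3 look.py s7; python3 go.py 54 24 63 25
```

```text
slide cm [-0.33 -0.17  0.16] ang [-0.007  0.012  0.   ]
bin now 57.7 23.8 0.0646 phi 25.0 [-0.2 -2.1  0.1] 5.5 0.08504076529867248
```

View pics/s7.png

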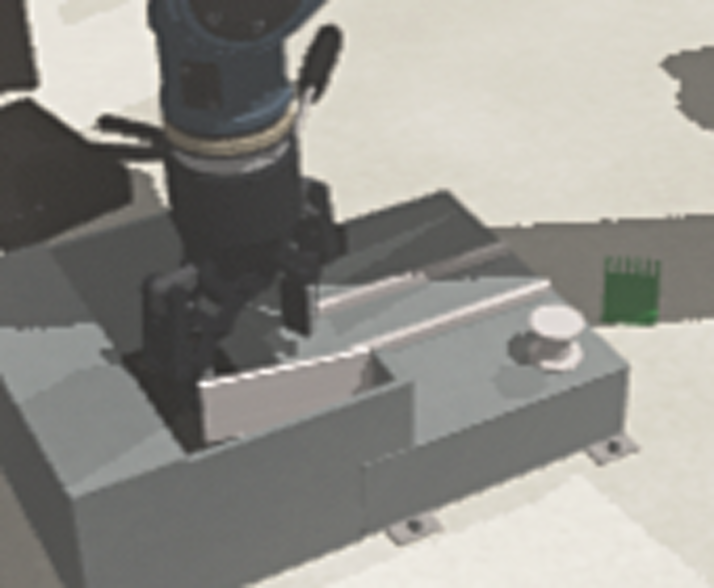

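```bash
python3 - <<'E'
from h import *
p,d=capture("scene");cv2.imwrite("pics/s8.png",cv2.resize(p[185:245,250:320,::-1],None,fx=10,fy=9.5,interpolation=cv2.INTER_CUBIC))
p,d=capture("top");cv2.imwrite("pics/t8.png",cv2.resize(p[85:235,275:405,::-1],None,fx=4,fy=4,interpolation=cv2.INTER_CUBIC))
E
```

```text
(no output)
```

View pics/s8.png

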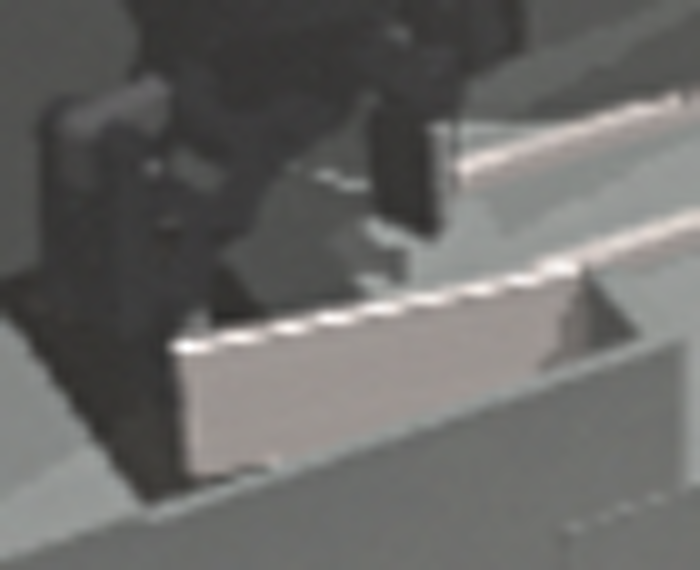

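View pics/t8.png

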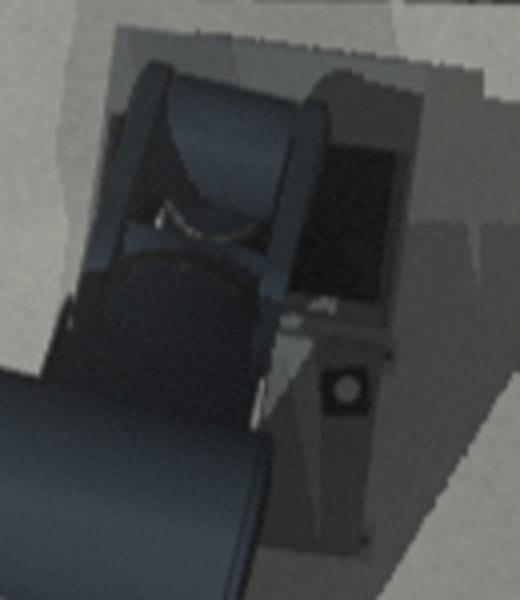

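The module has left the deck and dropped behind the edge, and the relay has not moved. Retreating along the lane so the flap follows the finger shut.

Emit:
{"name": "arm_command", "arguments": {"slide": [[-0.9, -0.42, 0], [-2.0, -0.93, 0], [-3.2, -1.49, 0], [-4.4, -2.05, 0], [-5.6, -2.61, 0], [-6.8, -3.17, 0], [-8.0, -3.73, 0], [-9.2, -4.29, 0], [-10.4, -4.85, 0], [-11.4, -5.3, 0]], "angular": [[0, 0, 0], [0, 0, 0], [0, 0, 0], [0, 0, 0], [0, 0, 0], [0, 0, 0], [0, 0, 0], [0, 0, 0], [0, 0, 0], [0, 0, 0]], "claw": [8.54, 8.54, 8.54, 8.54, 8.54, 8.54, 8.54, 8.54, 8.54, 8.54]}}

```text
time_s: 6.43
eef_pos: [0.5355, -0.0211, 0.0667]
eef_rot: [-3.096, -0.497, 0.018]
force: [-0.2, -0.2, -1.9]
grip_width: 0.0854
```

```bash
python3 look.py s9; python3 go.py -70 24 180 25
```

```text
slide cm [ -0.06  -0.   -11.36] ang [-0.01   0.015 -0.   ]
bin now -71.4 24.5 0.0664 phi 25.0 [-2.3 -0.1 -0.3] 6.4833 0.08502267294941547
```

View pics/s9.png

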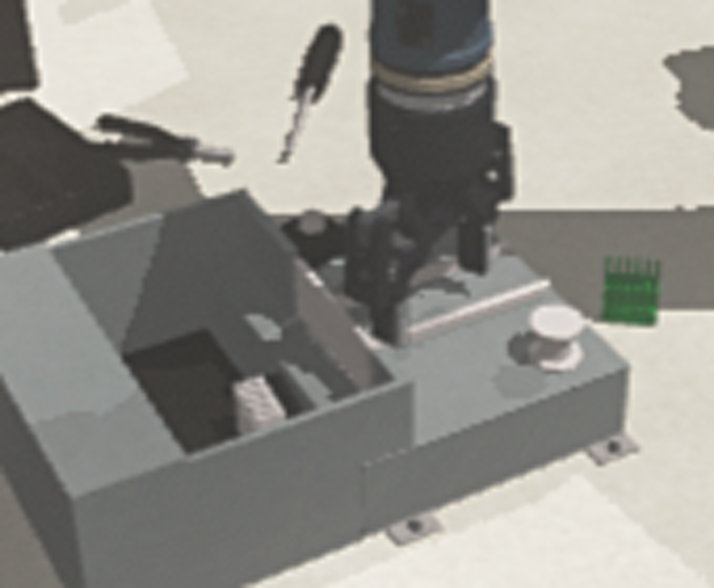

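The module lies in the well (258,405) and the flap is shut. Lifting straight up, clear of everything.

Emit:
{"name": "arm_command", "arguments": {"slide": [[0, 0, -1.5], [0, 0, -4], [0, 0, -7], [0, 0, -10], [0, 0, -13], [0, 0, -15], [0, 0, -15], [0, 0, -15]], "angular": [[0, 0, 0], [0, 0, 0], [0, 0, 0], [0, 0, 0], [0, 0, 0], [0, 0, 0], [0, 0, 0], [0, 0, 0]], "claw": [8.54, 8.54, 8.54, 8.54, 8.54, 8.54, 8.54, 8.54]}}

```text
time_s: 7.15
eef_pos: [0.5366, -0.0209, 0.218]
eef_rot: [-3.095, -0.498, 0.018]
force: [-0.4, 0.3, -0.1]
grip_width: 0.0859
```

```bash
python3 look.py s10; python3 go.py -70 24 180 25
```

```text
slide cm [-0.11  0.02  3.66] ang [-0.01   0.013  0.   ]
bin now -68.5 24.5 0.2166 phi 25.0 [-0.2  0.3 -0.1] 7.2 0.08532980309202194
```

View pics/s10.png

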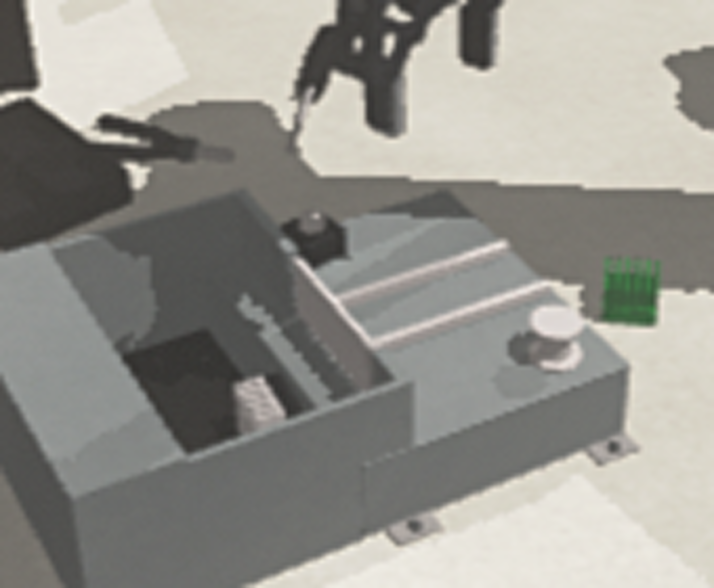

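The flap is shut, the lane is empty, the module is in the well (258,405), and the relay, reel and green block stand where they were.

```bash
python3 -c "
from rig import *
print(finish_job())"
```

```text
the job is handed in; nothing more can be done
None
```

The finned module is in the reject bin and the flap has shut behind it. I handed the job in after about 7.2 s on the robot's clock; the hand-in gives no verdict.

- **How it was done:** The gripper stayed open and turned about 25° to the lane. The front finger pushed the flap open to roughly 1.2 rad or more and held it. The rear finger pushed the module along the lane and over the drop edge. I then backed the hand out along the lane, so the flap closed with it, and lifted clear.
- **Last checks:** The final picture shows the module lying in the well, the lane empty and the flap shut. The relay, reel and green look-alike were where they started. The driver and pliers also looked unmoved; the mug, flux bottle and parts tray were wholly or partly outside that view, and the hand never went near them. The hand was clear of everything with no load on it, and the highest force I read was about 8 N.
- **Disagreements and limits:** The bin pose fit was off by up to about 1.5 pixels (a few mm), and the depth image put the deck at 58.8 mm instead of 60 mm; neither caused trouble. The module was hidden behind the open flap while it dropped, so I only confirmed where it landed after backing out.

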